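Slide the vial carrier home in the loading dock and start

TASK

With a fingertip, push the red vial carrier along the rails of its loading dock, from its end with the white patch, until it drops into the locating notches and sits level. Then press the green start button all the way down and let it go. Only push: do not lift the carrier, do not press the red button, and leave the other things on the bench where they are.

Things in the scene. Friction and masses are not known exactly. Their poses are not given: they have to be found in the camera images.
- dock: Loading dock fixed to the bench: white base 340 x 134 x 6 mm, four steel tracks (tops 18 mm above the bench), blue side guides (36 mm high, 116 mm apart) and a low blue end bar; open at the other end. Origin on the bench under its middle; x along the rails towards the end bar, the way the carrier is pushed; z up. Each track has one yellow-floored notch, 17 mm long, 6 mm deep.
- home (a point): Where the carrier's origin lies when it is fully home in the notches: 75 mm from the dock's middle along its x axis, 12 mm above the bench (6 mm lower than while it rides on the tracks). Axes as the dock's.
- carrier: Carrier, 0.4 to 0.8 kg: board 150 x 112 mm with a red rack of vials (top 42 mm, caps 56 mm above origin) on four black feet. Origin under its middle at the feet's undersides, 18 mm above the bench while sliding; x in the pushing direction. Starts 50 to 130 mm short of home, slides at 1 to 2 N with 2 mm side play; at the notches all feet drop 6 mm at once and stop it dead, within 3 mm of home.
- push_face (a point): Centre of the carrier's flat upright rear end face, marked with a white patch 40 x 20 mm: 75 mm behind the carrier's origin and 27 mm above it. The face is 100 mm wide and reaches from 8 to 42 mm above the carrier's origin. Push here along the carrier's x axis. Its axes are the carrier's.
- start_top (a point): Centre of the top of the green push button (32 mm across) on a low grey housing; pressed straight down, it goes down 6 mm against a spring, 4 N fully down, and comes back up by itself. It counts as pressed when 4 mm down.
- start (a joint): Travel of the green button, m: 0 up, 0.006 fully down.
- eject_top (a point): Centre of the top of the red push button, of the same make as the green one; not to be pressed. The two buttons stand 110 mm or so apart, and may change places.
- eject (a joint): Travel of the red button, m: 0 up, 0.006 fully down.
- vial: Small capped glass vial, 24 mm across, 45 mm high, standing on the far side of the dock. Origin under its middle. Leave alone.
- beaker: Glass beaker 60 mm across, 75 mm high, standing on the far side of the dock. Origin under its middle. Leave alone.
- blue_cap: Blue screw cap 44 mm across, 22 mm high, on the bench on the robot's side of the dock. Origin under its middle. Leave alone.
- media_bottle: Glass bottle with blue cap, 70 mm across, 150 mm high, left on the bench. Origin under its middle. Leave alone.
- tip_box: Clear box 80 x 120 x 50 mm, left on the bench. Origin under its middle. Leave alone.
- white_cap: White cap 28 mm across, 12 mm high, left on the bench. Origin under its middle. Leave alone.
Not all that is in view belongs to the job. What is shaped like the part that bears eject_top but orange is not meant.

How it is judged:
On the way, in this order (a step that is already met when the one before it is completed fails the run):
1. the carrier has dropped level into the notches (z of carrier in the frame of home below 0.002 m and horizontal distance between carrier and home below 0.005 m and angle between carrier's own z axis and vertical below 0.018 rad), for 0.2 s.
2. the green button is pressed (value of joint start above 0.004 m), for 0.05 s.
At the end, for the whole second after the job is handed in: The carrier sits level in the four notches (within 2 mm of its seated height, 5 mm of home across the bench, 0.018 rad of level) and at rest; the green button has been pressed at least 4 mm after that and is up again; the red one is up (all of step 1 and linear speed of carrier below 0.01 m/s and value of joint each of start, eject below 0.002 m); the robot touches nothing.
It fails at once if the carrier is lifted off its tracks (by 8 mm) or tipped (0.15 rad) (z of carrier in the frame of home above 0.014 m or angle between carrier's own z axis and vertical above 0.15 rad).
It fails at once if the green button is pressed while the carrier is not home (value of joint start above 0.003 m and z of carrier in the frame of home above 0.003 m).
It fails at once if the red button is pressed (value of joint eject above 0.003 m).
It fails at once if a bystander is moved by more than 15 mm (distance of any of vial, beaker, blue_cap, media_bottle, tip_box, white_cap from where it was at the start of the episode above 0.015 m).
It also fails if it takes over 48 s, if anything falls off the work surface, if the arm or the gripper's body presses on something with over 40 N, if the wrist force passes 120 N, or if a joint passes its speed limit or range.

ROBOT

A 7-joint arm with a two-finger parallel gripper is mounted at the origin on the work surface. World frame = base frame: x ahead of the robot, y to its left, z up, the work surface at z = 0. Lengths are in m, angles in rad, forces in N, time in s.
With the tool pointing down it reaches from about 0.4 to 0.85 m from the base axis. Payload 10.4 kg.
Tool frame: the origin (TCP) lies at the very end of the fingers, on their centre line; the grasp point (between the pads) lies 19 mm behind it (manip.tcp_to_grasp is the z of the grasp point in the tool frame, in m); z points along the fingers, x is the direction in which the jaws open and shut, and the axes are right-handed (so a half turn about z gives the same grasp; the last joint's range is limited). The gripper opens to 85 mm and grips with 20 to 120 N. Pads are 22 mm wide; open, the fingers measure 114 mm over their backs; the gripper's body (76 mm by 85 mm) begins 54 mm behind the grasp point. The pads swing forward as they close: fully open they stand 13 mm farther back than shut.
Start: joints at [1.263, 0.332, -0.065, 1.46, 0.022, 1.35, -0.088], TCP at [0.176, -0.6, 0.231] pointing down, gripper open.
Joint ranges: [-2.6, 2.6], [-0.5, 2.12], [-1.47, 1.34], [0.16, 2.42], [-1.27, 4.41], [0.06, 2.06], [-2.6, 2.6]. Speed limits (rad/s): [2.22, 2.22, 2.79, 2.79, 3.14, 3.14, 3.14].

INTERFACE

Orientations are given as a unit quaternion [x, y, z, w].
In Python, from workcell import manip gives the robot as it stands.
- The arm moves only by the tool servo_tool, never from a script. Its argument "moves" is a list of rows, each an object with "travel": the shift along the tool's x, y, z in mm, a list of three; "dr": the turn, a rotation vector about the tool's x, y, z in degrees, a list of three. A call has 1 to 12 rows; each row shifts and turns the commanded pose from where the row before left it, along the tool's axes as they then stand; what a row does not reach is not made up. A row lasts 1/8 s, in which the tool goes at most 62.5 mm and 10.7 degrees, less where a joint would pass 70% of its speed; a pose out of reach is approached as far as the arm can. A call is refused whole if a number of a shift passes 62.5 or a number of a turn 10.7, either way. A call with a gripper value outside its range is refused whole. "claw" is the closure, from 0 (fully open) to 1 (shut), set as the call begins (left out, the last holds). The fingers move at their own pace and stop on an object; "squeeze" is the grip in N (left out, the last holds). Time passes only in rows, so rows that do not move let the fingers close. It gives the time, the measured TCP pose, the force and the opening at its end, in the units of the state.
- manip.get_obs(): the state, without advancing time (a new reading comes with each control period).
- manip.camera(name): name is "side" or "top"; returns the picture (384x512x3 uint8, blue, green, red); there is no depth.
- manip.calibration(name): a dict with "intrinsics" (3x3 intrinsics, pixels), "view" (4x4, takes a point from world to camera coordinates). Camera axes: x right, y down, z forward; pixel columns grow to the right and rows downward; lengths in m; the calibration is good to about 2 mm. A picture is of the moment at which its call begins. calibration takes no time and is no camera call.
- manip.hand_in(): hands the job in, once; it reports no verdict.
The state is a dict: "clock": time; "joint_pos": joint angles; "joint_velocities": joint speeds; "tau": joint torques, N m; "position": TCP position; "ee_rot": TCP orientation; "ft_force": force on the tool from outside, world axes, zero at the start; "torque": the same for the moment, N m; "grip_width": opening from 0.0 (shut) to 1.0 (fully open).
Only numpy, scipy, OpenCV 4.12 (cv2) and the standard library are available. Lean on these libraries where they do the work, as an engineer would, in place of code of your own. Each camera call takes 0.05 s, during which the arm holds its last target. There are 200 camera calls.

## Working session

There is one attempt and no reset: what is moved stays moved. The work goes in short steps, Python scripts to look and compute and a tool call to move; the robot and the scene stay as the last step left them, time stands still between calls to the robot, and variables do not carry over. Pictures are saved under pics/ and viewed, on a budget of 10 in all, crops included, one or two more only if the job needs it, and the job is handed in when it is done.

Besides the shell and the picture viewer there is one more tool, called as name(argument=value, ...) on one line, values as JSON. servo_tool: Moves the arm, as the interface text tells. Its arguments: {"type":"object","properties":{"moves":{"type":"array","items":{"type":"object","properties":{"travel":{"type":"array","items":{"type":"number"}},"dr":{"type":"array","items":{"type":"number"}}}}},"claw":{"type":"number"},"squeeze":{"type":"number"}},"required":["moves"]}

```bash
mkdir -p pics; python3 - <<'E'
from workcell import manip
import cv2,numpy as np
for n in("top","side"):
    cv2.imwrite(f"pics/{n}0.png",manip.camera(n)); c=manip.calibration(n); print(n,np.round(c["intrinsics"],1).tolist(),np.round(c["view"],3).tolist())
o=manip.get_obs();print(o["clock"],o["position"],o["ee_rot"],o["ft_force"])
E
```

```text
top [[352.6, 0.0, 249.6], [0.0, 352.6, 192.8], [0.0, 0.0, 1.0]] [[0.004, -1.0, -0.024, 0.057], [-0.985, 0.001, -0.174, 0.519], [0.174, 0.024, -0.984, 0.968], [0.0, 0.0, 0.0, 1.0]]
side [[363.6, 0.0, 252.6], [0.0, 363.6, 191.7], [0.0, 0.0, 1.0]] [[-0.986, -0.165, -0.007, 0.526], [-0.115, 0.714, -0.69, 0.075], [0.12, -0.68, -0.723, 0.953], [0.0, 0.0, 0.0, 1.0]]
0.1 [ 0.17548098 -0.59952097  0.23061074] [ 8.00289009e-01 -5.99614139e-01 -5.14741748e-04 -3.47651820e-04] [ 0.40054531  0.31191396 -0.21134927]
```

View pics/top0.png

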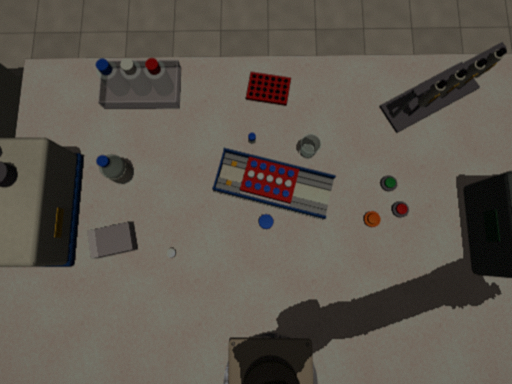

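View pics/side0.png

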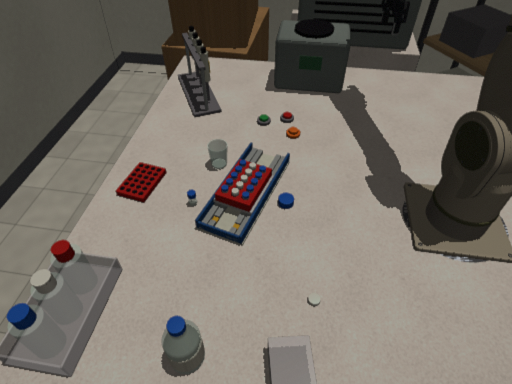

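The top view shows the dock at cols 213–335, rows 150–216. Its end bar is at the left, so the push goes left (+y). The green button is at (389,183), the red at (401,209) and the orange decoy at (372,219).

```bash
cat > h.py <<'E'
from workcell import manip
import cv2,numpy as np
def ray(n,uv,z):
    c=manip.calibration(n);K=np.array(c["intrinsics"]);V=np.array(c["view"])
    R=V[:3,:3];o=-R.T@V[:3,3];d=R.T@np.linalg.solve(K,[uv[0],uv[1],1]);return o+d*(z-o[2])/d[2]
def proj(n,p):
    c=manip.calibration(n);K=np.array(c["intrinsics"]);V=np.array(c["view"])
    q=K@(V[:3,:3]@np.asarray(p)+V[:3,3]);return q[:2]/q[2]
def cen(n,img,f,box,z):
    x0,y0,x1,y1=box;im=img[y0:y1,x0:x1].astype(int);m=f(im[...,0],im[...,1],im[...,2])
    ys,xs=np.nonzero(m);return (xs.mean()+x0,ys.mean()+y0),len(xs),ray(n,(xs.mean()+x0,ys.mean()+y0),z)
E
python3 - <<'E'
from h import *
t=cv2.imread("pics/top0.png");s=cv2.imread("pics/side0.png")
a=cv2.resize(t[140:228,205:345],None,fx=5.6,fy=5.6,interpolation=cv2.INTER_CUBIC);cv2.imwrite("pics/tz.png",a)
a=cv2.resize(s[105:245,190:330],None,fx=4.2,fy=4.2,interpolation=cv2.INTER_CUBIC);cv2.imwrite("pics/sz.png",a)
G=lambda b,g,r:(g>r+25)&(g>b+15)
R=lambda b,g,r:(r>g+50)&(r>b+40)
for n,im,bx,f in [("top",t,(375,170,400,195),G),("top",t,(390,198,412,220),R),("side",s,(252,110,274,128),G),("side",s,(278,108,298,124),R)]:
    print(n,cen(n,im,f,bx,0.03))
E
```

```text
top ((np.float64(389.9146341463415), np.float64(182.29268292682926)), 82, array([ 0.55242032, -0.34983548,  0.03      ]))
top ((np.float64(401.5952380952381), np.float64(208.42857142857142)), 84, array([ 0.47579258, -0.37805482,  0.03      ]))
side ((np.float64(263.5), np.float64(117.38095238095238)), 42, array([ 0.5526747 , -0.33829464,  0.03      ]))
side ((np.float64(287.0487804878049), np.float64(114.4390243902439)), 41, array([ 0.47593079, -0.36773988,  0.03      ]))
```

View pics/tz.png

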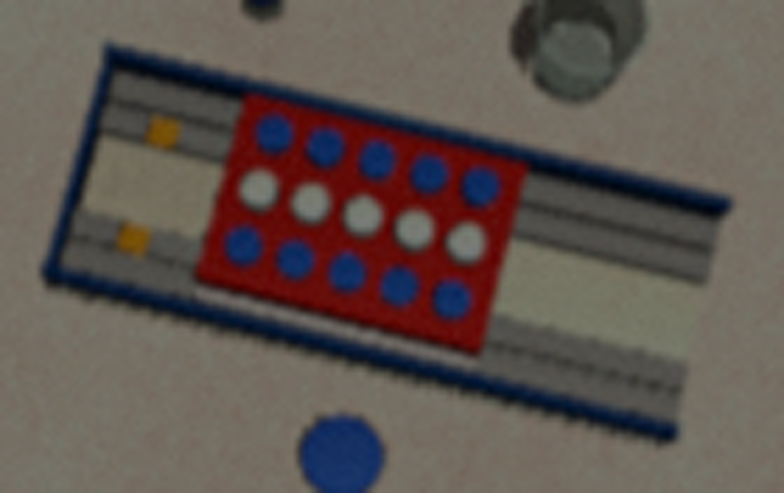

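View pics/sz.png

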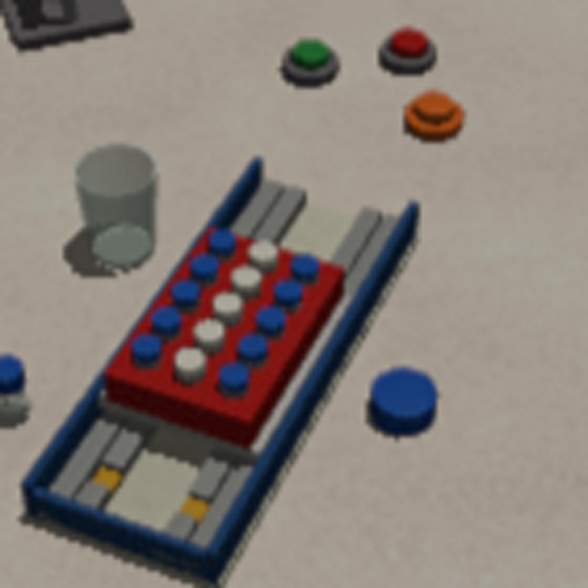

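The zooms show the guide-top corners at about (110,52), (728,205), (672,432), (48,278), and the rack-top corners at (245,95), (527,160), (480,352), (198,280). The yellow notches are at the left, near the end bar.

```bash
python3 - <<'E'
from h import *
u=lambda p:((p[0]+.5)/5.6-.5+205,(p[1]+.5)/5.6-.5+140)
us=lambda p:((p[0]+.5)/4.2-.5+190,(p[1]+.5)/4.2-.5+105)
D=[ray("top",u(p),.036) for p in [(110,52),(728,205),(672,432),(48,278)]]
C=[ray("top",u(p),.060) for p in [(245,95),(527,160),(480,352),(198,280)]]
def fit(Q):
    Q=np.array(Q)[:,:2];a=(Q[0]+Q[3]-Q[1]-Q[2])/2;w=(Q[0]+Q[1]-Q[2]-Q[3])/2
    return Q.mean(0),np.linalg.norm(a),np.linalg.norm(w),a/np.linalg.norm(a),np.degrees(np.arctan2(a[1],a[0]))
print("dock",fit(D));print("car",fit(C))
Ds=[ray("side",us(p),.036) for p in [(32,490),(257,160),(415,205),(215,555)]]
print("dock side",fit(Ds))
Cs=[ray("side",us(p),.060) for p in [(107,377),(215,232),(343,267),(252,412)]]
print("car side",fit(Cs))
dm=fit(D);print("home xy",dm[0]+.075*dm[3], "short",(dm[0]+.075*dm[3]-fit(C)[0])@dm[3])
def tri(a,b):
    A=[];B=[]
    for n,p in(("top",a),("side",b)):
        o=ray(n,p,0);d=ray(n,p,1)-o;d/=np.linalg.norm(d);P=np.eye(3)-np.outer(d,d);A.append(P);B.append(P@o)
    return np.linalg.lstsq(np.vstack(A),np.hstack(B),rcond=None)[0]
print("green",tri((389.9,182.3),(263.5,117.4)),"red",tri((401.6,208.4),(287.05,114.44)))
print("whitecap pix/cap", ray("top",u((342,455)),.02),"beaker",ray("side",us((122,245)),0))
E
```

```text
dock (array([ 0.55128913, -0.01153226]), np.float64(0.3325008039333078), np.float64(0.12445828007982318), array([0.24676424, 0.96907554]), np.float64(75.71388111100865))
car (array([0.55620452, 0.0018836 ]), np.float64(0.14770385110247652), np.float64(0.10115372708046622), array([0.24298493, 0.97003006]), np.float64(75.93721918321539))
dock side (array([ 0.55158041, -0.01044929]), np.float64(0.33735734988319827), np.float64(0.12234578624025996), array([0.24142335, 0.97041989]), np.float64(76.02943741300496))
car side (array([5.54932027e-01, 1.30645359e-04]), np.float64(0.14501610572989082), np.float64(0.09335677830196476), array([0.26851719, 0.96327489]), np.float64(74.42394985516299))
home xy [0.56979645 0.06114841] short 0.060786078914049135
green [ 0.55475644 -0.35398311  0.01891574] red [ 0.47695951 -0.38197465  0.02033433]
whitecap pix/cap [0.44057332 0.0117391  0.02      ] beaker [ 0.65956075 -0.12223447  0.        ]
```

servo_tool(moves=[{"travel": [-36,-47,0]},{"travel": [-36,-47,0]},{"travel": [-36,-47,0]},{"travel": [-36,-47,0]},{"travel": [-36,-47,0]},{"travel": [-36,-47,0]},{"travel": [-36,-47,0]},{"travel": [-36,-47,0]},{"travel": [-36,-47,0]},{"travel": [-36,-47,0]}], claw=1)

```text
$.moves[0]: bad value
```

servo_tool(moves=[{"dr": [0,0,-10]},{"dr": [0,0,-10]},{"dr": [0,0,-10]},{"dr": [0,0,-10]},{"dr": [0,0,-10]},{"dr": [0,0,-10]},{"travel": [0,0,0]}])

```text
$.moves[0]: bad value
```

```bash
cat >> h.py <<'E'
from scipy.spatial.transform import Rotation as Ro
def togo(p,yaw_y):
    """tool-frame shift (mm) to p and turn (deg) for tool z down, tool y at world angle yaw_y"""
    o=manip.get_obs();R=Ro.from_quat(o["ee_rot"]);y=np.array([np.cos(yaw_y),np.sin(yaw_y),0]);z=np.array([0,0,-1.])
    T=Ro.from_matrix(np.column_stack([np.cross(y,z),y,z]))
    print("t",round(o["clock"],2),"p",np.round(o["position"],4),"F",np.round(o["ft_force"],1),"w",np.round(o["grip_width"],2))
    print("shift mm",np.round(R.inv().apply(np.asarray(p)-o["position"])*1e3,1),"turn",np.round((R.inv()*T).as_rotvec(degrees=True),2))
yaw=np.radians(75.9);dx=np.array([np.cos(yaw),np.sin(yaw),0])
car=np.array([.5555,.001,0])
E
python3 -c "
from h import *
togo(car-dx*(.075+.011+.04)+[0,0,.036],yaw-np.pi)"
```

```text
t 0.1 p [ 0.1755 -0.5995  0.2306] F [ 0.4  0.3 -0.2] w 1.0
shift mm [-360.7 -469.6  195. ] turn [-3.000e-02  7.000e-02 -5.958e+01]
```

Each row needs both fields.

servo_tool(moves=[{"travel": [-36,-47,0],"dr": [0,0,0]},{"travel": [-36,-47,0],"dr": [0,0,0]},{"travel": [-36,-47,0],"dr": [0,0,0]},{"travel": [-36,-47,0],"dr": [0,0,0]},{"travel": [-36,-47,0],"dr": [0,0,0]},{"travel": [-36,-47,0],"dr": [0,0,0]},{"travel": [-36,-47,0],"dr": [0,0,0]},{"travel": [-36,-47,0],"dr": [0,0,0]},{"travel": [-36,-47,0],"dr": [0,0,0]},{"travel": [-36,-47,0],"dr": [0,0,0]}], claw=1)

```text
clock: 1.35
position: [0.5262, -0.1208, 0.2312]
ee_rot: [0.8, -0.6, 0.0, 0.0]
ft_force: [0.4, -0.8, -0.3]
grip_width: -0.004
```

servo_tool(moves=[{"travel": [0,0,0],"dr": [0,0,-10]},{"travel": [0,0,0],"dr": [0,0,-10]},{"travel": [0,0,0],"dr": [0,0,-10]},{"travel": [0,0,0],"dr": [0,0,-10]},{"travel": [0,0,0],"dr": [0,0,-10]},{"travel": [0,0,0],"dr": [0,0,-9.6]},{"travel": [0,0,0],"dr": [0,0,0]}])

```text
clock: 2.22
position: [0.5253, -0.1223, 0.231]
ee_rot: [0.992, -0.123, -0.0, -0.0]
ft_force: [0.2, 0.6, -0.5]
grip_width: 0.001
```

```bash
python3 -c "
from h import *
togo(car-dx*(.075+.011+.04)+[0,0,.036],yaw-np.pi)"
```

```text
t 2.23 p [ 0.5253 -0.1223  0.231 ] F [ 0.2  0.6 -0.5] w 0.0
shift mm [ -0.7  -0.9 195. ] turn [-0.    0.03 -0.04]
```

servo_tool(moves=[{"travel": [0,0,30],"dr": [0,0,0]},{"travel": [0,0,30],"dr": [0,0,0]},{"travel": [0,0,30],"dr": [0,0,0]},{"travel": [0,0,30],"dr": [0,0,0]},{"travel": [0,0,30],"dr": [0,0,0]},{"travel": [-0.5,0,20],"dr": [0,0,0]},{"travel": [0,0,15],"dr": [0,0,0]},{"travel": [0,0,10],"dr": [0,0,0]},{"travel": [0,0,0],"dr": [0,0,0]}])

```text
clock: 3.35
position: [0.5249, -0.1221, 0.036]
ee_rot: [0.992, -0.123, -0.0, -0.0]
ft_force: [-0.4, 0.4, -0.3]
grip_width: -0.001
```

```bash
python3 -c "
from h import *
togo(car-dx*(.075+.011)+[0,0,.036],yaw-np.pi)
t=manip.camera('top');s=manip.camera('side')
a=cv2.resize(t[140:228,205:345],None,fx=4,fy=4,interpolation=2);b=cv2.resize(s[105:245,190:330],None,fx=4,fy=4,interpolation=2)[:,:]
b=cv2.resize(b,(240*1,240));cv2.imwrite('pics/p1.png',np.vstack([a,cv2.copyMakeBorder(b,0,0,0,320,0)]))"
```

```text
t 3.35 p [ 0.5249 -0.1221  0.036 ] F [-0.4  0.4 -0.3] w -0.0
shift mm [ -0.3 -40.9  -0. ] turn [-0.    0.04 -0.03]
```

View pics/p1.png

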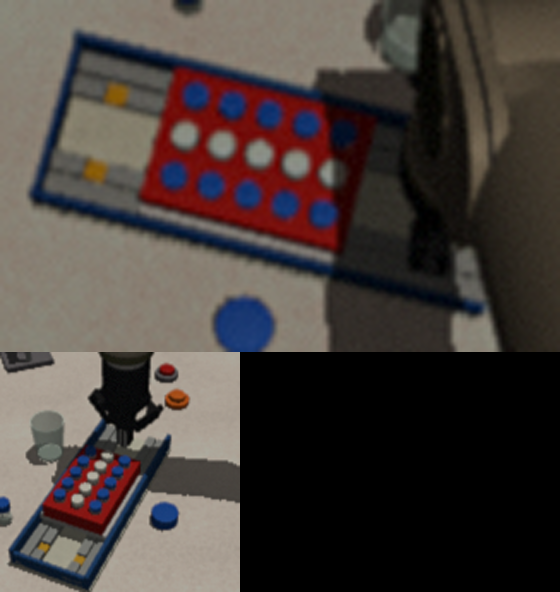

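The picture shows the closed fingertip standing behind the rack, centred between the guides. I'm starting the push.

servo_tool(moves=[{"travel": [0,-12,0],"dr": [0,0,0]},{"travel": [0,-12,0],"dr": [0,0,0]},{"travel": [0,-6,0],"dr": [0,0,0]},{"travel": [0,-4,0],"dr": [0,0,0]},{"travel": [0,-4,0],"dr": [0,0,0]},{"travel": [0,-4,0],"dr": [0,0,0]},{"travel": [0,-4,0],"dr": [0,0,0]},{"travel": [0,-4,0],"dr": [0,0,0]},{"travel": [0,-4,0],"dr": [0,0,0]}])

```text
clock: 4.58
position: [0.5382, -0.0697, 0.0363]
ee_rot: [0.992, -0.123, 0.0, 0.0]
ft_force: [-0.4, -1.8, -0.3]
grip_width: 0.001
```

servo_tool(moves=[{"travel": [0,-4,0],"dr": [0,0,0]},{"travel": [0,-4,0],"dr": [0,0,0]},{"travel": [0,-4,0],"dr": [0,0,0]},{"travel": [0,-4,0],"dr": [0,0,0]},{"travel": [0,-4,0],"dr": [0,0,0]},{"travel": [0,-4,0],"dr": [0,0,0]}])

```text
clock: 5.32
position: [0.5441, -0.0463, 0.0363]
ee_rot: [0.992, -0.123, -0.0, 0.0]
ft_force: [-1.0, -1.9, -0.4]
grip_width: 0.001
```

```bash
python3 -c "
from h import *
home=np.array([.5695,.0615,0])
togo(home-dx*(.075+.011)+[0,0,.036],yaw-np.pi)
t=manip.camera('top')
cv2.imwrite('pics/p2.png',cv2.resize(t[140:228,205:345],None,fx=5.6,fy=5.6,interpolation=2))"
```

```text
t 5.33 p [ 0.5441 -0.0463  0.0363] F [-1.  -1.9 -0.4] w 0.0
shift mm [ -1.6 -24.7   0.3] turn [0.   0.   0.02]
```

View pics/p2.png

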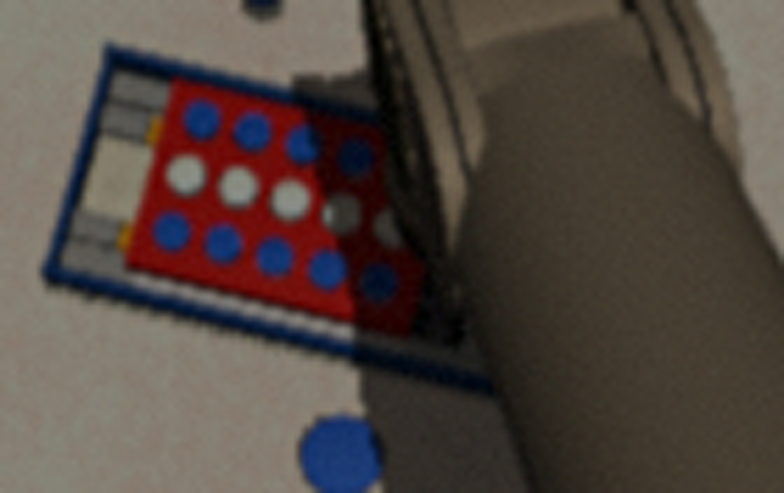

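The carrier is sliding straight at about 2 N: the rack's left edge moved from 245 to about 172 in the zoom, roughly 36 mm. About 25 mm is left.

servo_tool(moves=[{"travel": [0,-4,0],"dr": [0,0,0]},{"travel": [0,-4,0],"dr": [0,0,0]},{"travel": [0,-4,0],"dr": [0,0,0]},{"travel": [0,-3,0],"dr": [0,0,0]},{"travel": [0,-3,0],"dr": [0,0,0]}])

```text
clock: 6.0
position: [0.5485, -0.0289, 0.0363]
ee_rot: [0.992, -0.123, 0.0, 0.0]
ft_force: [-0.7, -2.0, -0.1]
grip_width: 0.001
```

servo_tool(moves=[{"travel": [0,-2,0],"dr": [0,0,0]},{"travel": [0,-2,0],"dr": [0,0,0]},{"travel": [0,0,0],"dr": [0,0,0]}])

```text
clock: 6.38
position: [0.5495, -0.0247, 0.0363]
ee_rot: [0.992, -0.122, 0.0, -0.0]
ft_force: [-0.4, -0.0, -0.1]
grip_width: -0.002
```

servo_tool(moves=[{"travel": [0,-2,0],"dr": [0,0,0]},{"travel": [0,0,0],"dr": [0,0,0]}])

```text
clock: 6.62
position: [0.55, -0.0231, 0.0363]
ee_rot: [0.992, -0.123, 0.0, -0.0]
ft_force: [0.5, -1.1, 0.5]
grip_width: -0.001
```

servo_tool(moves=[{"travel": [0,-2,0],"dr": [0,0,0]},{"travel": [0,0,0],"dr": [0,0,0]}])

```text
clock: 6.88
position: [0.5504, -0.0211, 0.0363]
ee_rot: [0.992, -0.122, 0.0, -0.0]
ft_force: [0.1, -0.4, 1.0]
grip_width: 0.002
```

servo_tool(moves=[{"travel": [0,-2,0],"dr": [0,0,0]},{"travel": [0,0,0],"dr": [0,0,0]}])

```text
clock: 7.12
position: [0.5506, -0.0207, 0.0363]
ee_rot: [0.992, -0.123, -0.0, 0.001]
ft_force: [-2.5, -4.7, 3.0]
grip_width: -0.0
```

The carrier stopped dead with the force rising to about 5 N, so it has probably dropped in. I'll back off level, then up, and look.

servo_tool(moves=[{"travel": [0,4,0],"dr": [0,0,0]},{"travel": [0,20,0],"dr": [0,0,0]},{"travel": [0,20,0],"dr": [0,0,0]},{"travel": [0,10,-30],"dr": [0,0,0]},{"travel": [0,40,-30],"dr": [0,0,0]},{"travel": [0,50,-20],"dr": [0,0,0]},{"travel": [0,50,0],"dr": [0,0,0]},{"travel": [0,50,0],"dr": [0,0,0]},{"travel": [0,0,0],"dr": [0,0,0]}])

```text
clock: 8.25
position: [0.4899, -0.2603, 0.1161]
ee_rot: [0.992, -0.126, -0.0, 0.001]
ft_force: [0.1, 0.4, 0.0]
grip_width: 0.001
```

```bash
python3 -c "
from h import *
togo([.5545,-.353,.12],yaw-np.pi)
t=manip.camera('top');s=manip.camera('side')
a=cv2.resize(t[140:228,205:345],None,fx=3.5,fy=3.5,interpolation=2);b=cv2.resize(s[145:245,190:300],None,fx=2.8,fy=2.8,interpolation=2)
cv2.imwrite('pics/p3.png',np.vstack([a,cv2.copyMakeBorder(b,0,0,0,a.shape[1]-b.shape[1],0)]))"
```

```text
t 8.25 p [ 0.4899 -0.2603  0.1161] F [0.1 0.4 0. ] w 0.0
shift mm [85.7 73.7 -3.9] turn [ 0.06  0.01 -0.36]
```

View pics/p3.png

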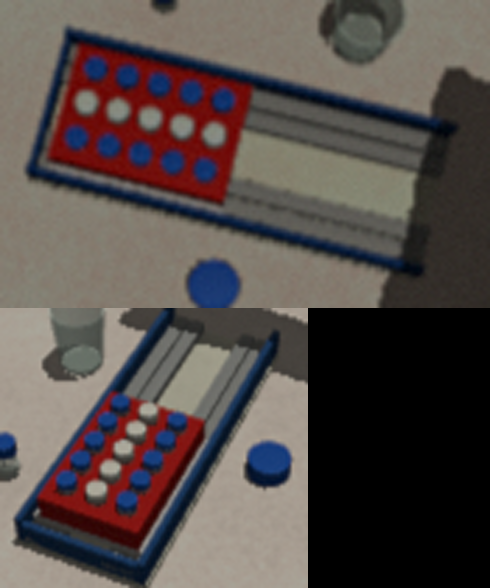

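The carrier is now close to the end bar, but I can't judge the 6 mm drop by eye. I'll triangulate the white cap centroids before and after.

```bash
python3 - <<'E'
from h import *
def caps(n,im):
    im=im.astype(int);b,g,r=im[...,0],im[...,1],im[...,2]
    red=((r>60)&(r>2*g)&(r>2*b)).astype(np.uint8)
    box=(140,228,205,345) if n=="top" else(140,245,190,300)
    M=np.zeros_like(red);M[box[0]:box[1],box[2]:box[3]]=red[box[0]:box[1],box[2]:box[3]]
    k,l,s,_=cv2.connectedComponentsWithStats(M);M=(l==1+s[1:,4].argmax()).astype(np.uint8)
    hull=cv2.fillConvexPoly(np.zeros_like(M),cv2.convexHull(cv2.findNonZero(M)),1)
    w=np.clip((np.minimum(np.minimum(b,g),r)-55),0,None)*cv2.erode(hull,np.ones((3,3),np.uint8))*(abs(r-b)<60)
    ys,xs=np.nonzero(w);v=w[ys,xs];hy,hx=np.nonzero(hull)
    return ((xs*v).sum()/v.sum(),(ys*v).sum()/v.sum()),len(xs),(hx.mean(),hy.mean())
def tri(a,b):
    A=[];B=[]
    for n,p in(("top",a),("side",b)):
        o=ray(n,p,0);d=ray(n,p,1)-o;d/=np.linalg.norm(d);P=np.eye(3)-np.outer(d,d);A.append(P);B.append(P@o)
    return np.linalg.lstsq(np.vstack(A),np.hstack(B),rcond=None)[0]
T={}
for k,(t,s) in {"before":(cv2.imread("pics/top0.png"),cv2.imread("pics/side0.png")),"after":(manip.camera("top"),manip.camera("side"))}.items():
    a=caps("top",t);b=caps("side",s);T[k]=(tri(a[0],b[0]),tri(a[2],b[2]));print(k,a,b,np.round(T[k],4))
for i in(0,1):
    d=T["after"][i]-T["before"][i];print("delta along,across,z mm",np.round([d@dx*1e3,(d[1]*dx[0]-d[0]*dx[1])*1e3,d[2]*1e3],1))
E
```

```text
before ((np.float64(269.7402647975078), np.float64(178.23117860851505)), 191, (np.float64(269.1930010604454), np.float64(179.2932131495228))) ((np.float64(242.63991268575268), np.float64(178.76047351187978)), 206, (np.float64(243.73262739907346), np.float64(182.75843812045002))) [[0.5586 0.0006 0.0657]
 [0.5571 0.0018 0.0525]]
after ((np.float64(247.76587985006586), np.float64(173.46591024212339)), 198, (np.float64(247.61394101876675), np.float64(174.72171581769436))) ((np.float64(232.64110495647796), np.float64(196.22120710740234)), 220, (np.float64(233.62656072644722), np.float64(199.93359818388194))) [[0.5734 0.0632 0.0611]
 [0.572  0.064  0.0484]]
delta along,across,z mm [64.3  0.9 -4.6]
delta along,across,z mm [64.   0.7 -4.1]
```

The drop reads as about 4.5 mm, against 6 expected for seated and 0 for not. I'll refine that with ECC registration before touching the button.

```bash
python3 - <<'E'
from h import *
b0={n:cv2.imread(f"pics/{n}0.png") for n in("top","side")};b1={n:manip.camera(n) for n in b0}
c0=np.array([.5560,.0010,.060])   # rack top centre before
off=[c0+a*dx+b*np.array([-dx[1],dx[0],0]) for a in(-.06,0,.06) for b in(-.035,0,.035)]
init={"top":(-21.8,-4.7),"side":(-10.,17.3)}
P={}
for n in b0:
    m=np.zeros(b0[n].shape[:2],np.uint8);y=np.array([-dx[1],dx[0],0])
    q=np.array([proj(n,c0+a*dx+b*y) for a,b in((-.07,-.045),(.07,-.045),(.07,.045),(-.07,.045))]);cv2.fillConvexPoly(m,q.round().astype(int),255)
    W=np.eye(2,3,dtype=np.float32);W[:,2]=init[n]
    cc,W=cv2.findTransformECC(b0[n][...,1],b1[n][...,1],W,cv2.MOTION_AFFINE,(3,300,1e-7),m,3)
    P[n]=[(proj(n,p),W@np.r_[proj(n,p),1]) for p in off];print(n,round(cc,4),W.round(3).tolist())
def tri(a,b):
    A=[];B=[]
    for n,p in(("top",a),("side",b)):
        o=ray(n,p,0);d=ray(n,p,1)-o;d/=np.linalg.norm(d);Q=np.eye(3)-np.outer(d,d);A.append(Q);B.append(Q@o)
    return np.linalg.lstsq(np.vstack(A),np.hstack(B),rcond=None)[0]
D=np.array([tri(t[1],s[1])-tri(t[0],s[0]) for t,s in zip(P["top"],P["side"])])
print(np.round(np.c_[D@dx,D[:,2]]*1e3,1).tolist(),D.mean(0))
E
```

```text
top 0.9964 [[1.0069999694824219, 0.004999999888241291, -24.731000900268555], [-0.027000000700354576, 1.0140000581741333, 0.22100000083446503]]
side 0.9911 [[1.0529999732971191, 0.02199999988079071, -26.98900032043457], [-0.004000000189989805, 1.11899995803833, -2.2929999828338623]]
[[64.8, -6.1], [64.2, -6.6], [63.5, -7.1], [65.7, -6.2], [65.1, -6.7], [64.5, -7.1], [66.5, -6.0], [65.9, -6.4], [65.4, -6.9]] [ 0.01487616  0.06334595 -0.00655615]
```

ECC gives a 6.5 mm drop, uniform over the rack to within about 0.6 mm, so it's seated. Next is the green button.

servo_tool(moves=[{"travel": [28.5,24.5,0],"dr": [0,0,0]},{"travel": [28.5,24.5,0],"dr": [0,0,0]},{"travel": [28.5,24.5,0],"dr": [0,0,0]},{"travel": [0,0,25],"dr": [0,0,0]},{"travel": [0,0,25],"dr": [0,0,0]},{"travel": [0,0,16],"dr": [0,0,0]},{"travel": [0,0,0],"dr": [0,0,0]}])

```text
clock: 9.43
position: [0.5562, -0.3472, 0.0493]
ee_rot: [0.993, -0.122, -0.001, -0.0]
ft_force: [-0.2, 0.3, -0.6]
grip_width: 0.001
```

```bash
python3 -c "
from h import *
togo([.5545,-.353,.025],yaw-np.pi)
t=manip.camera('top');s=manip.camera('side')
a=cv2.resize(t[160:235,350:430],None,fx=4,fy=4,interpolation=2);b=cv2.resize(s[80:150,225:315],None,fx=4,fy=4,interpolation=2)
cv2.imwrite('pics/p4.png',np.hstack([a[:280],b]))"
```

```text
t 9.43 p [ 0.5562 -0.3472  0.0493] F [-0.2  0.3 -0.6] w 0.0
shift mm [-0.2  6.  24.3] turn [-0.04  0.1   0.07]
```

View pics/p4.png

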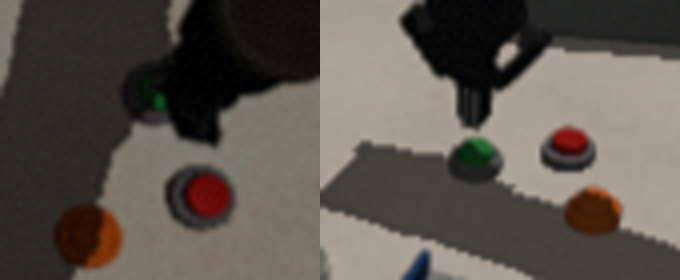

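The shut fingertip is over the green button (about (475,125) in the side crop, with the button at (478,152)), and red is well clear. I'll correct 6 mm and descend in small steps.

servo_tool(moves=[{"travel": [0,6,4],"dr": [0,0,0]},{"travel": [0,0,4],"dr": [0,0,0]},{"travel": [0,0,4],"dr": [0,0,0]},{"travel": [0,0,4],"dr": [0,0,0]},{"travel": [0,0,3],"dr": [0,0,0]},{"travel": [0,0,3],"dr": [0,0,0]},{"travel": [0,0,0],"dr": [0,0,0]}])

```text
clock: 10.4
position: [0.5549, -0.3538, 0.028]
ee_rot: [0.992, -0.123, -0.0, -0.0]
ft_force: [0.2, -0.2, 0.4]
grip_width: 0.001
```

servo_tool(moves=[{"travel": [0,0,2],"dr": [0,0,0]},{"travel": [0,0,0],"dr": [0,0,0]}])

```text
clock: 10.65
position: [0.555, -0.354, 0.0262]
ee_rot: [0.992, -0.123, -0.0, 0.0]
ft_force: [-0.2, 0.1, -1.3]
grip_width: -0.005
```

servo_tool(moves=[{"travel": [0,0,2],"dr": [0,0,0]},{"travel": [0,0,0],"dr": [0,0,0]}])

```text
clock: 10.9
position: [0.555, -0.3539, 0.0242]
ee_rot: [0.992, -0.123, -0.0, -0.0]
ft_force: [0.3, -0.2, -1.1]
grip_width: -0.001
```

servo_tool(moves=[{"travel": [0,0,2],"dr": [0,0,0]},{"travel": [0,0,0],"dr": [0,0,0]}])

```text
clock: 11.15
position: [0.5551, -0.354, 0.0223]
ee_rot: [0.992, -0.123, 0.0, 0.0]
ft_force: [0.1, -0.6, 0.1]
grip_width: -0.001
```

servo_tool(moves=[{"travel": [0,0,2],"dr": [0,0,0]},{"travel": [0,0,0],"dr": [0,0,0]}])

```text
clock: 11.4
position: [0.5552, -0.354, 0.0204]
ee_rot: [0.992, -0.123, 0.0, 0.0]
ft_force: [-0.2, -0.3, 0.8]
grip_width: 0.0
```

servo_tool(moves=[{"travel": [0,0,2],"dr": [0,0,0]},{"travel": [0,0,0],"dr": [0,0,0]}])

```text
clock: 11.65
position: [0.5552, -0.354, 0.0183]
ee_rot: [0.992, -0.123, 0.0, 0.0]
ft_force: [0.5, -0.1, 3.0]
grip_width: -0.001
```

servo_tool(moves=[{"travel": [0,0,2],"dr": [0,0,0]},{"travel": [0,0,0],"dr": [0,0,0]}])

```text
clock: 11.9
position: [0.5552, -0.354, 0.0164]
ee_rot: [0.992, -0.123, 0.0, 0.0]
ft_force: [-0.8, 0.6, 3.7]
grip_width: 0.0
```

servo_tool(moves=[{"travel": [0,0,2],"dr": [0,0,0]},{"travel": [0,0,0],"dr": [0,0,0]}])

```text
clock: 12.15
position: [0.5553, -0.3541, 0.016]
ee_rot: [0.992, -0.123, 0.0, 0.0]
ft_force: [-6.1, 3.6, 17.2]
grip_width: -0.003
```

The button has bottomed out hard (17 N, z stuck at 16 mm). I'll release, rise, and check.

servo_tool(moves=[{"travel": [0,0,-3],"dr": [0,0,0]},{"travel": [0,0,-10],"dr": [0,0,0]},{"travel": [0,0,-30],"dr": [0,0,0]},{"travel": [0,0,-50],"dr": [0,0,0]},{"travel": [0,50,-20],"dr": [0,0,0]},{"travel": [0,50,0],"dr": [0,0,0]},{"travel": [0,50,0],"dr": [0,0,0]},{"travel": [0,0,0],"dr": [0,0,0]},{"travel": [0,0,0],"dr": [0,0,0]}])

```text
clock: 13.28
position: [0.5186, -0.4988, 0.127]
ee_rot: [0.992, -0.123, -0.0, -0.001]
ft_force: [0.4, 1.1, 0.2]
grip_width: 0.002
```

```bash
python3 -c "
from h import *
togo([.5545,-.353,.025],yaw-np.pi)
t=manip.camera('top');s=manip.camera('side')
a=cv2.resize(t[130:240,200:430],None,fx=3.4,fy=3.4,interpolation=2);b=cv2.resize(s[90:250,180:320],None,fx=1.3,fy=1.3,interpolation=2)
cv2.imwrite('pics/p5.png',np.vstack([a,cv2.copyMakeBorder(b,0,0,0,a.shape[1]-b.shape[1],0)]))"
```

```text
t 13.28 p [ 0.5186 -0.4988  0.127 ] F [0.4 1.1 0.2] w 0.0
shift mm [  -0.6 -150.1  102.2] turn [-0.06  0.02  0.02]
```

View pics/p5.png

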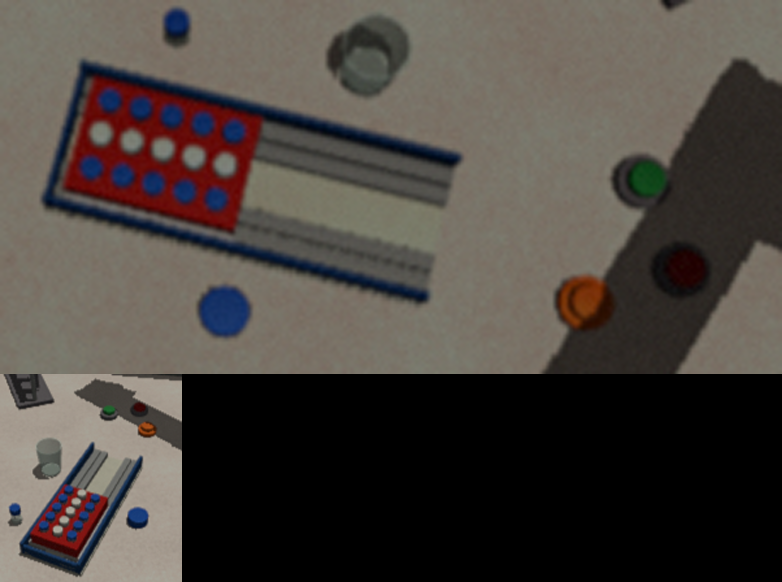

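The carrier is home at cols 65–262 of the crop. Green, at (645,180), is free with no arm over it. The vial, beaker and blue cap haven't moved, and the arm is clear.

```bash
python3 -c "
from workcell import manip
print(manip.hand_in())"
```

```text
the job is handed in; nothing more can be done
None
```

The carrier is in its notches, the green button has been pressed and released, and the job is handed in. The clock read 13.3 s of the 48 s allowed; the hand-in reports no verdict.

- **Carrier:** I pushed it with the shut fingertip from the white-patch end, at about 2 N. It moved about 64 mm and stopped dead, with the force rising to about 5 N. Registering the before and after images gave a 6.5 mm drop, about the same across the rack, so it sits level. A cruder check using the cap centroids gave only 4.1–4.6 mm. I went with the image registration, since it agrees with the 6 mm notch depth and the sudden stop.
- **Position:** the carrier ended within roughly 2–3 mm of my estimate of home, which is about the accuracy of that estimate.
- **Green button:** I pressed it from contact at about z = 22 mm to a hard stop at 16 mm. The force was 3.7 N just before the stop and 17 N against it. I then lifted off.
- **Final picture:** the arm is clear, with the force reading near zero. The vial, beaker and blue cap look unmoved. The arm never went near the red button, the bottle, the tip box or the white cap. I judged the green button to be back up only by eye.

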